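# Centre the soy-sauce cruet on its stand

## Robot

A 7-joint arm with a two-finger parallel gripper is mounted at the origin on the work surface. World frame = base frame: x ahead of the robot, y to its left, z up, the work surface at z = 0. Lengths are in m, angles in rad, forces in N, time in s.
With the tool pointing down it reaches from about 0.4 to 0.875 m from the base axis. Payload 19.3 kg.
Tool frame: the origin (TCP) lies at the very end of the fingers, on their centre line; the grasp point (between the pads) lies 19 mm behind it; z points along the fingers, y is the line along which they close (so a half turn about z gives the same grasp; the last joint's range is limited). The gripper opens to 85 mm and grips with 20 to 120 N. Pads are 22 mm wide; open, the fingers measure 114 mm over their backs; the gripper's body (76 mm by 85 mm) begins 54 mm behind the grasp point. The pads swing forward as they close: fully open they stand 13 mm farther back than shut.
Start: joints at [-1.414, 0.521, -0.036, 1.599, 0.021, 1.021, -0.113], TCP at [0.141, 0.609, 0.231] pointing down, gripper open.
Joint ranges: [-2.91, 2.91], [-0.3, 2.13], [-1.5, 1.42], [0.17, 2.43], [-1.26, 4.41], [0.16, 1.93], [-2.52, 2.52]. Speed limits (rad/s): [1.89, 1.89, 2.39, 2.39, 3.01, 3.01, 3.01].

## Interface

Orientations are given as [roll, pitch, yaw] about the fixed x, y, z axes, in that order (R = Rz(yaw) Ry(pitch) Rx(roll)).
In Python, from workcell import bot gives the robot as it stands.
- The arm moves only by the tool carry_out, never from a script. Its argument "rows" is a list that holds one entry, the list of rows, each a list of 4 numbers: the shift along the tool's x, y, z in m, then the turn about the tool's z in degrees. In form: [[[x, y, z, twist], ...]]. A call has 1 to 12 rows; each row is the pose to reach, as a shift and turn from the pose commanded when the call began, along the tool's axes at that moment; what a row does not reach only later rows make up. A row lasts 1/12 s, in which the tool goes at most 41.7 mm and 7.16 degrees, less where a joint would pass 70% of its speed; a pose out of reach is approached as far as the arm can. A call with a gripper value outside its range is refused whole. "grip" is the finger opening in m, from 0 to 0.0854, set as the call begins (left out, the last holds). The fingers move at their own pace and stop on an object; "grip_force" is the grip in N (left out, the last holds). Time passes only in rows, so rows that repeat a pose let the fingers close. It gives the time, the measured TCP pose, the force, the opening and the grip force at its end, in the units of the state.
- bot.observe(): the state, without advancing time (a new reading comes with each control period).
- bot.grab_frame(name): name is "scene" or "top" or "wrist"; returns a dict with "pixels" (480x640x3 uint8, red, green, blue), "K" (3x3 intrinsics, pixels), "k1" (the pictures are not rectified: a ray, as slopes to the right and down, at radius r is drawn at 1 + k1 r^2 times it, then the intrinsics apply), "pose" (4x4, takes a point from camera to world coordinates). Camera axes: x right, y down, z forward; pixel columns grow to the right and rows downward; lengths in m; the calibration is good to about 2 mm. A picture is of the moment at which its call begins. There is no depth.
- bot.job_done(): hands the job in; it is judged then, once.
Trained networks look in a picture, given as the dict that the camera call returned (one of the last four; its "shot" number tells which), for a name from the list of things; names that differ only in an ending like _2 or _b are one class to them, and where a whole thing is asked for, a point or a joint stands for the part that bears it (a point fixed in the world has none). Each returns a list of dicts, best first, with "conf" (0 to 1); they miss things now and then, are a little off and sometimes report something else, mostly with a low value. They report only what shows in the picture. A call takes as long as a camera call. They do not tell look-alikes from the thing itself.
- bot.look_for(picture, label): "position" ([column, row] in pixels, amid what is visible of it).
- bot.regions_of(picture, label): "region" (480x640 bool, what is visible of it) and "position" ([column, row] in pixels, amid what is visible of it).
- bot.spot_point(picture, label): "position" ([column, row] in pixels: a listed point, or the origin of a listed thing).
The state is a dict: "clock": time; "qpos": joint angles; "qd": joint speeds; "joint_efforts": joint torques, N m; "position": TCP position; "tool_rot": TCP orientation; "force": force on the tool from outside, world axes, zero at the start; "moment": the same for the moment, N m; "grip_width": finger opening in m; "finger_force": force on a finger pad.
Only numpy, scipy, OpenCV 4.12 (cv2) and the standard library are available. Lean on these libraries where they do the work, as an engineer would, in place of code of your own. Each camera call takes 0.05 s, during which the arm holds its last target. There are 200 camera calls.

## Task

The slim, tippy soy-sauce cruet has been put back at the very edge of its little wooden stand. With light taps or nudges of your fingers, without gripping, lifting or tipping it, centre it so that it stands upright with its whole foot inside the pale ring in the middle of the stand; then take your hand away. Leave the stand and the other table things where they are.

Things in the scene. Friction and masses are not known exactly. Their poses are not given: they have to be found in the camera images.
- cruet: slim white porcelain cruet, 74 mm tall, about 0.13 kg, loose on the stand. Origin: centre of the foot's underside, z up. Foot (widest) 35 mm across, 0 to 5 mm up; body 31 mm from 9 to 34 mm up, neck 20 mm at 55 mm, lid knob on top; its stub spout stays inside the foot's outline. Tapped low, near the foot, it slides and stays put; struck high, or bumped on the lid by the hand above the fingers, it topples
- stand: loose round dark-wood stand, about 0.8 kg, 40 mm tall: flat rimless top 96 mm across, 8 mm thick, on a waisted foot 72 mm across. Origin: centre of its underside, z up; the top is 40 mm above it. A flush pale ring, 50 mm inside and 57 mm outside, is concentric with the top. The cruet starts 24 to 31 mm off centre in any direction. Its yaw means nothing
- teacup: blue handleless tea cup, 70 mm across, 70 mm tall, loose on the table, at least 145 mm from the stand's centre; origin at the centre of its underside. Leave alone.
- shaker: small glass seasoning jar with a green cap, 46 mm across, 74 mm tall, loose on the table, at least 145 mm from the stand's centre; origin at the centre of its underside. Leave alone.
- dish: small white dipping bowl, 76 mm across, 22 mm tall, loose on the table, at least 145 mm from the stand's centre; origin at the centre of its underside. Leave alone.
- oilpot: small steel oil pot with a knobbed lid, 64 mm across, 70 mm tall, loose on the table, at least 145 mm from the stand's centre; origin at the centre of its underside. Leave alone.
- griddle: electric griddle for dough balls, fixed on the table, 555 mm long (x) with its two handles, 310 mm wide (y), about 115 mm tall with the balls, on the robot's left; origin at the centre of its underside.
Mind the look-alikes: they are no part of the job. What is shaped like the cruet but pink is not meant.

How it is judged:
At the end, for the whole second after the job is handed in: The cruet stands upright and still on the stand's top with its foot inside the pale ring (axis within 8 mm of the stand's centre), and the stand and the four other loose things are within 15 mm of where they started (horizontal distance between cruet and stand below 0.008 m and z of cruet in the frame of stand between 0.037 and 0.043 m and angle between each of cruet, stand's own z axis and vertical below 0.05 rad and linear speed of cruet below 0.01 m/s and distance of each of stand, teacup, shaker, dish, oilpot from where it was at the start of the episode below 0.015 m); the robot touches nothing.
It fails at once if the cruet is rocked more than 15 degrees or knocked over (angle between cruet's own z axis and vertical above 0.26 rad).
It fails at once if the cruet is lifted off the stand (more than 8 mm) (z of cruet in the frame of stand above 0.048 m).
It fails at once if the cruet falls off the stand (z of cruet in the frame of stand below 0.03 m).
It fails at once if the cruet is struck or gripped with more than 12 N, no longer a light tap (contact force between any of the arm, the fingers and cruet above 12 N).
It fails at once if the stand or another table thing is moved more than 15 mm (distance of any of teacup, shaker, dish, oilpot, stand from where it was at the start of the episode above 0.015 m).
It also fails if it takes over 48 s, if anything falls off the work surface, if the arm or the gripper's body presses on something with over 40 N, if the wrist force passes 120 N, or if a joint passes its speed limit or range.

## Working session

There is one attempt and no reset: what is moved stays moved. The work goes in short steps, Python scripts to look and compute and a tool call to move; the robot and the scene stay as the last step left them, time stands still between calls to the robot, and variables do not carry over. Pictures are saved under pics/ and viewed, at most 10 in all, crops included, and the job is handed in when it is done.

Besides the shell and the picture viewer there is one more tool, called after "Emit:" as name([rows], argument=value, ...), one row to a line, values as JSON. carry_out: Moves the arm, as the interface text tells. Its arguments: {"type":"object","properties":{"rows":{"type":"array","items":{"type":"array","items":{"type":"array","items":{"type":"number"}}}},"grip":{"type":"number"},"grip_force":{"type":"number"}},"required":["rows"]}

```bash
mkdir -p pics; cat > h.py <<'E'
import numpy as np, cv2
from workcell import bot
def ray(f,px):
    K=f["K"];p=np.array([(px[0]-K[0][2])/K[0][0],(px[1]-K[1][2])/K[1][1]])
    s=p.copy()
    for _ in range(20): s=p/(1+f["k1"]*(s@s))
    P=np.array(f["pose"]);d=P[:3,:3]@np.array([s[0],s[1],1]);return P[:3,3],d/np.linalg.norm(d)
def atz(f,px,z):
    o,d=ray(f,px);return o+d*(z-o[2])/d[2]
def tri(rs):
    A=np.zeros((3,3));b=np.zeros(3)
    for o,d in rs:
        M=np.eye(3)-np.outer(d,d);A+=M;b+=M@o
    return np.linalg.solve(A,b)
def proj(f,X):
    P=np.array(f["pose"]);c=P[:3,:3].T@(np.asarray(X)-P[:3,3]);s=c[:2]/c[2];s=s*(1+f["k1"]*(s@s))
    K=f["K"];return np.array([K[0][0]*s[0]+K[0][2],K[1][1]*s[1]+K[1][2]])
def save(f,n,crop=None,k=1):
    im=f["pixels"][:,:,::-1]
    if crop: im=im[crop[1]:crop[3],crop[0]:crop[2]]
    cv2.imwrite("pics/"+n,cv2.resize(im,None,fx=k,fy=k,interpolation=cv2.INTER_CUBIC))
E
python3 - <<'E'
from h import *
s=bot.observe();print(s)
F={n:bot.grab_frame(n) for n in("scene","top")}
save(F["scene"],"s0.png");save(F["top"],"t0.png")
for n,f in F.items():
    print(n,np.round(f["pose"],3).tolist(),f["K"][0][0],f["k1"])
    for l in("cruet","stand","teacup","shaker","dish","oilpot"):
        print(l,[(np.round(d["position"]).tolist(),round(d["conf"],2)) for d in bot.spot_point(f,l)])
E
```

```text
{'clock': 0.0, 'qpos': array([-1.41421285,  0.52203677, -0.03633218,  1.60001085,  0.02118553,
        1.02107114, -0.11277358]), 'qd': array([ 5.70615999e-04,  6.93702511e-05,  3.47012568e-04,  3.88562318e-04,
       -1.67994821e-03,  1.27104715e-03,  8.49260719e-04]), 'joint_efforts': array([ 4.63320066e-04, -9.27092457e+01,  1.98039897e+00, -3.69938099e+01,
        1.80030585e-02,  8.34069477e-03,  1.98617549e-06]), 'position': array([0.1404814 , 0.60866303, 0.23071046]), 'tool_rot': array([-3.14045282e+00,  6.59841507e-05,  2.91482228e+00]), 'force': array([0.47406567, 0.26674906, 0.91267419]), 'moment': array([ 0.07940434,  0.01834632, -0.02742393]), 'finger_force': 0.0, 'grip_width': 0.08499516253528552}
scene [[0.86, 0.283, -0.425, 1.061], [0.51, -0.506, 0.696, -0.719], [-0.018, -0.815, -0.579, 0.755], [0.0, 0.0, 0.0, 1.0]] 612.3312081901397 -0.06370246068288982
cruet [([267.0, 300.0], 0.91), ([217.0, 290.0], 0.77), ([328.0, 329.0], 0.69), ([276.0, 277.0], 0.59)]
stand [([258.0, 324.0], 0.65), ([279.0, 224.0], 0.41)]
teacup [([272.0, 422.0], 0.69)]
shaker [([400.0, 269.0], 0.42)]
dish []
oilpot [([279.0, 226.0], 0.65), ([398.0, 271.0], 0.56)]
top [[0.004, -0.987, 0.162, 0.364], [-1.0, -0.008, -0.02, 0.117], [0.021, -0.162, -0.987, 1.168], [0.0, 0.0, 0.0, 1.0]] 497.4953249756775 -0.10680654330083174
cruet [([388.0, 243.0], 0.69), ([372.0, 198.0], 0.59), ([381.0, 299.0], 0.59), ([343.0, 265.0], 0.45)]
stand [([393.0, 250.0], 0.64)]
teacup [([459.0, 188.0], 0.93)]
shaker [([481.0, 305.0], 0.57)]
dish [([284.0, 184.0], 0.71), ([281.0, 305.0], 0.16)]
oilpot [([280.0, 307.0], 0.71), ([282.0, 184.0], 0.18)]
```

View pics/s0.png

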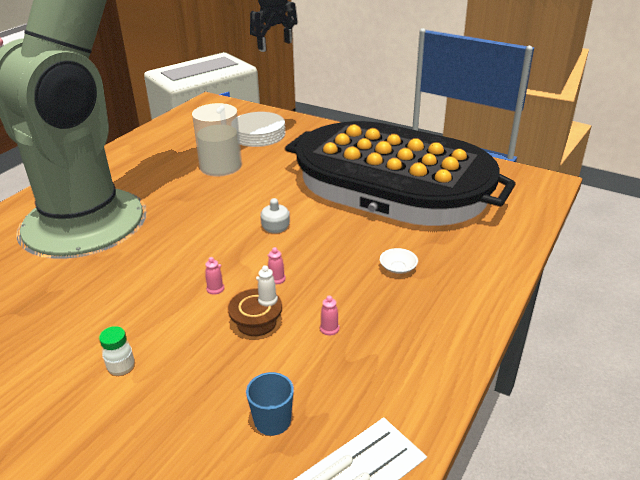

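View pics/t0.png

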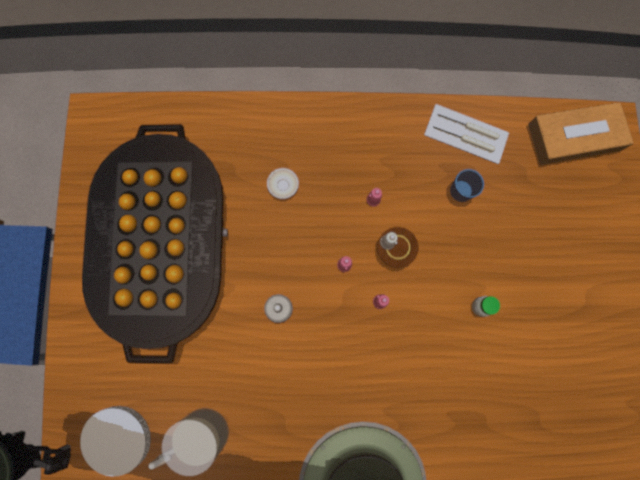

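The scene shows the white cruet at (266,287) on the dark stand (256,312), sitting toward the far rear edge of the top. Pink look-alikes are at (214,276), (276,266) and (329,315). The white one on the stand is the one meant. In the top view it is at (390,241), with the ring centre near (398,248).

```bash
python3 - <<'E'
from h import *
F={n:bot.grab_frame(n) for n in("scene","top")}
a=F["scene"]["pixels"][230:350,200:350,::-1];b=F["top"]["pixels"][170:320,320:450,::-1]
b=cv2.resize(b,(390,450),interpolation=cv2.INTER_CUBIC);a=cv2.resize(a,(400,320),interpolation=cv2.INTER_CUBIC)
c=np.zeros((450,800,3),np.uint8);c[:320,:400]=a;c[:450,405:795]=b;cv2.imwrite("pics/c1.png",c)
for l in("stand","cruet"):
    rs=[]
    for n,f in F.items():
        for d in bot.regions_of(f,l)[:4]:
            r=d["region"];ys,xs=np.nonzero(r);print(l,n,round(d["conf"],2),np.round(d["position"],1),xs.min(),xs.max(),ys.min(),ys.max(),
              atz(f,d["position"],.04 if l=="stand" else .075).round(3))
        for d in bot.spot_point(f,l)[:1]:
            rs.append(ray(f,d["position"]));print(l,n,"spot",atz(f,d["position"],.0 if l=="stand" else .04).round(4))
    print(l,"tri",tri(rs).round(4))
for l in("cruet",):
    for d in bot.spot_point(F["top"],l): print(d["position"],atz(F["top"],d["position"],.0).round(3))
# ring: pale yellow pixels on the stand
for n,f in F.items():
    h=cv2.cvtColor(f["pixels"],cv2.COLOR_RGB2HSV);c=[256,308] if n=="scene" else [398,248]
    Y,X=np.mgrid[:480,:640];m=(np.hypot(X-c[0],Y-c[1])<20)&(h[...,2]>130)&(h[...,1]>70)
    ys,xs=np.nonzero(m);P=np.array([atz(f,(x,y),.04)[:2] for x,y in zip(xs,ys)])
    A=np.c_[2*P,np.ones(len(P))];s=np.linalg.lstsq(A,(P**2).sum(1),rcond=None)[0]
    print(n,"ring",len(P),s[:2].round(4),np.sqrt(s[2]+s[:2]@s[:2]).round(4))
E
```

```text
stand scene 0.89 [250.6 312.1] 228 282 287 335 [ 0.548 -0.099  0.04 ]
stand scene spot [ 0.543  -0.0808  0.    ]
stand top 0.63 [398.4 250.4] 378 418 227 266 [ 0.536 -0.085  0.04 ]
stand top spot [ 0.5451 -0.0763  0.    ]
stand tri [ 0.5436 -0.078  -0.0015]
cruet scene 0.96 [330.3 316.1] 320 338 296 334 [ 0.692 -0.072  0.075]
cruet scene 0.94 [265.1 291.3] 257 276 266 305 [ 0.564 -0.073  0.075]
cruet scene 0.75 [273.9 264. ] 267 284 247 283 [ 0.534 -0.001  0.075]
cruet scene 0.62 [212.4 279.1] 206 224 257 293 [ 0.463 -0.091  0.075]
cruet scene spot [ 0.6876 -0.063   0.04  ]
cruet top 0.61 [390.2 241.2] 381 396 234 248 [ 0.551 -0.06   0.075]
cruet top 0.6 [379.3 302.4] 373 388 294 308 [ 0.414 -0.034  0.075]
cruet top 0.56 [342.5 262.8] 337 351 256 271 [0.502 0.047 0.075]
cruet top 0.53 [374.  198.9] 366 381 189 207 [ 0.648 -0.025  0.075]
cruet top spot [ 0.5527 -0.0632  0.04  ]
cruet tri [ 0.6108 -0.0425 -0.0187]
[389.1, 243.0] [ 0.559 -0.07   0.   ]
[342.8, 262.6] [0.511 0.041 0.   ]
[369.3, 198.5] [ 0.668 -0.023  0.   ]
[380.1, 303.0] [ 0.416 -0.046  0.   ]
scene ring 663 [ 0.5467 -0.0811] 0.0271
top ring 99 [ 0.542 -0.086] 0.0264
```

View pics/c1.png

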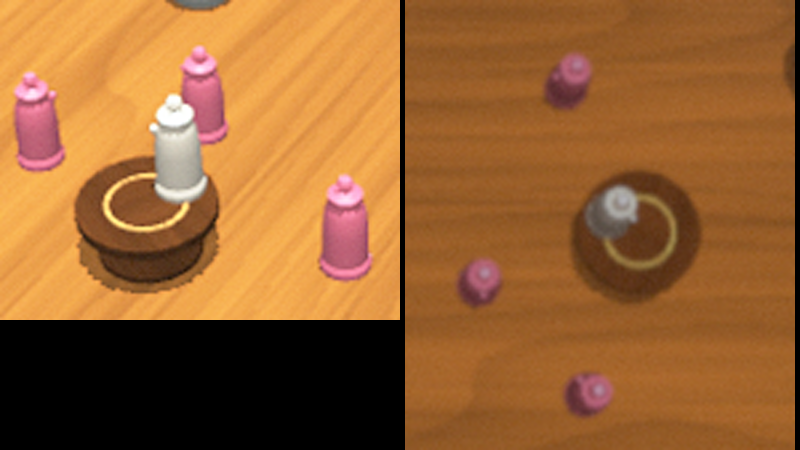

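The white cruet on the stand is the only match, and the others are pink. It sits off-centre toward +x,+y, and that side is free of the pinks. Next I move to a hover and take a close look.

Emit:
carry_out([
  [[-0.285,-0.257,-0.04,56],[-0.285,-0.257,-0.04,56],[-0.285,-0.257,-0.04,56],[-0.285,-0.257,-0.04,56],[-0.285,-0.257,-0.04,56],[-0.285,-0.257,-0.04,56],[-0.285,-0.257,-0.04,56],[-0.285,-0.257,-0.04,56],[-0.285,-0.257,-0.04,56],[-0.285,-0.257,-0.04,56],[-0.285,-0.257,-0.04,56],[-0.285,-0.257,-0.04,56]],
], grip=0.012)

```text
clock: 2.25
position: [0.3607, 0.2944, 0.2715]
tool_rot: [3.141, -0.0, 1.936]
force: [-0.6, 0.6, 0.6]
grip_width: 0.0124
finger_force: 0.0
```

Emit:
carry_out([
  [[-0.381,0.09,0.02,56],[-0.381,0.09,0.02,56],[-0.381,0.09,0.02,56],[-0.381,0.09,0.02,56],[-0.381,0.09,0.02,56],[-0.381,0.09,0.02,56],[-0.381,0.09,0.02,56],[-0.381,0.09,0.02,56],[-0.381,0.09,0.02,56],[-0.381,0.09,0.02,56],[-0.381,0.09,0.02,56],[-0.381,0.09,0.02,56]],
])

```text
clock: 3.25
position: [0.5812, -0.0283, 0.2505]
tool_rot: [-3.141, 0.001, 0.96]
force: [-0.7, 0.3, -0.2]
grip_width: 0.0121
finger_force: 0.0
```

```bash
python3 - <<'E'
from h import *
s=bot.observe();print(s["position"],s["tool_rot"],s["qpos"].round(2))
f=bot.grab_frame("wrist");save(f,"w1.png");print(np.round(f["pose"],3).tolist(),f["K"][0][0],f["k1"])
for l,z in(("stand",0),("cruet",.04)):
    for d in bot.spot_point(f,l):print(l,np.round(d["position"]),round(d["conf"],2),atz(f,d["position"],z).round(4))
E
```

```text
[ 0.58120072 -0.02829324  0.25049811] [-3.14072787e+00  7.85192951e-04  9.60239823e-01] [-0.47  0.5   0.6   1.72 -0.32  1.03 -0.37]
[[0.819, -0.554, -0.15, 0.619], [-0.574, -0.791, -0.211, 0.025], [-0.002, 0.259, -0.966, 0.394], [0.0, 0.0, 0.0, 1.0]] 357.6813683989082 -0.07126670605726301
cruet [217. 290.] 0.78 [ 0.4394 -0.0397  0.04  ]
cruet [316. 246.] 0.66 [ 0.5559 -0.0596  0.04  ]
cruet [383. 158.] 0.57 [ 0.6598 -0.0244  0.04  ]
cruet [230. 188.] 0.57 [0.5204 0.0384 0.04  ]
```

View pics/w1.png

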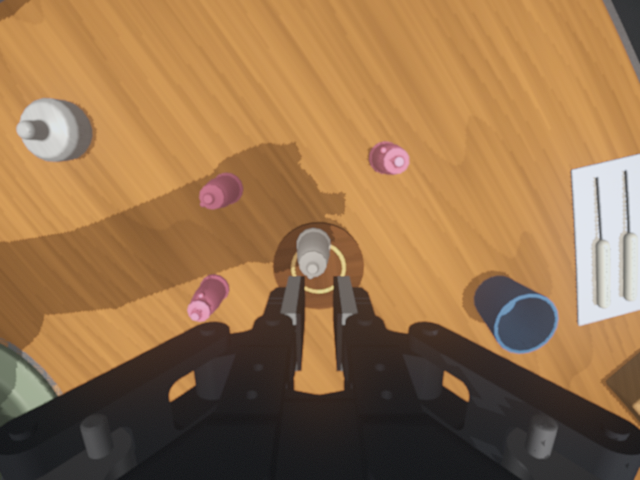

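The wrist view shows the white cruet at (314,250) on the rear edge of the stand, with the ring centred near (318,268). The finger tips are at (290,290) and (345,290), with no pink in the approach zone.

```bash
cat >> h.py <<'E'
from scipy.optimize import least_squares
def ring(f,c0,exclude=None,z=.04):
    h=cv2.cvtColor(f["pixels"],cv2.COLOR_RGB2HSV);Y,X=np.mgrid[:480,:640]
    c=proj(f,[*c0,z]);e=proj(f,[c0[0]+.036,c0[1],z]);R=np.linalg.norm(e-c)
    m=(np.hypot(X-c[0],Y-c[1])<R)&(h[...,2]>120)&(h[...,1]>75)
    if exclude is not None:m&=~cv2.dilate(exclude.astype(np.uint8),np.ones((3,3))).astype(bool)
    ys,xs=np.nonzero(m);P=np.array([atz(f,(x,y),z)[:2] for x,y in zip(xs,ys)])
    r=least_squares(lambda p:np.hypot(*(P-p).T)-.0268,c0,loss="soft_l1",f_scale=.001)
    return r.x,len(P),np.median(abs(r.fun))
def sil(f,reg,x0):
    # fit cruet foot centre by silhouette (stack of discs) to region
    prof=[(0,17.5),(5,17.5),(9,15.5),(34,15.5),(45,13),(55,10),(62,9),(68,5),(74,4)]
    a=np.linspace(0,2*np.pi,24,endpoint=False)
    def mask(p):
        m=np.zeros((480*4,640*4),np.uint8)
        for (z1,r1),(z2,r2) in zip(prof,prof[1:]):
            pts=np.array([proj(f,[p[0]+r*1e-3*np.cos(t),p[1]+r*1e-3*np.sin(t),.04+z*1e-3]) for z,r in((z1,r1),(z2,r2)) for t in a])
            cv2.fillConvexPoly(m,cv2.convexHull((pts*4+2).astype(np.int32)),1)
        return cv2.resize(m.astype(np.float32),(640,480),interpolation=cv2.INTER_AREA)
    best=None;x=np.array(x0,float)
    for st in(.004,.002,.001,.0005):
        for _ in range(4):
            c=[(abs(mask(x+st*np.array(d))-reg).sum(),tuple(x+st*np.array(d))) for d in[(i,j) for i in(-1,0,1) for j in(-1,0,1)]]
            n=np.array(min(c)[1])
            if np.allclose(n,x):break
            x=n
    return x,min(c)[0]/reg.sum()
def locate(names=("wrist","scene","top"),c0=(.544,-.082),k0=(.557,-.061)):
    for n in names:
        f=bot.grab_frame(n);q=proj(f,[*k0,.075])
        D=sorted(bot.regions_of(f,"cruet"),key=lambda d:np.linalg.norm(np.array(d["position"])-q))
        reg=D[0]["region"] if D and np.linalg.norm(np.array(D[0]["position"])-q)<25 else None
        r=ring(f,c0,reg);k=sil(f,reg,k0) if reg is not None else None
        print(n,"ring",r[0].round(4),r[1],round(r[2],4),"cruet",k and(k[0].round(4),round(float(k[1]),2),"off mm",((k[0]-r[0])*1e3).round(1)))
E
python3 -c "
from h import *
locate()"
```

```text
wrist ring [ 0.5444 -0.0785] 1660 0.0057 cruet (array([ 0.553, -0.058]), 0.09, 'off mm', array([ 8.6, 20.5]))
scene ring [ 0.5467 -0.0856] 731 0.0071 cruet (array([ 0.5535, -0.0555]), 0.08, 'off mm', array([ 6.8, 30.1]))Traceback (most recent call last):
  File "<string>", line 3, in <module>
    locate()
    ~~~~~~^^
  File "h.py", line 54, in locate
    r=ring(f,c0,reg);k=sil(f,reg,k0) if reg is not None else None
  File "h.py", line 29, in ring
    r=least_squares(lambda p:np.hypot(*(P-p).T)-.0268,c0,loss="soft_l1",f_scale=.001)
    return func(*args, **kwargs)
    vector_fun = VectorFunction(
        fun_wrapped,
    ...<6 lines>...
        workers=workers
    )
    self._update_fun()
    ~~~~~~~~~~~~~~~~^^
    self.f = self.fun_wrapped(xp_copy(self.x))
             ~~~~~~~~~~~~~~~~^^^^^^^^^^^^^^^^^
    return np.atleast_1d(self.fun(x))
                         ~~~~~~~~^^^
    return self.f(x, *self.args, **self.kwargs)
           ~~~~~~^^^^^^^^^^^^^^^^^^^^^^^^^^^^^^
  File "h.py", line 29, in <lambda>
    r=least_squares(lambda p:np.hypot(*(P-p).T)-.0268,c0,loss="soft_l1",f_scale=.001)
                                        ~^~
ValueError: operands could not be broadcast together with shapes (0,) (2,)
```

```bash
cat >> h.py <<'E'
def ring(f,c0,exclude=None,z=.04):
    im=cv2.GaussianBlur(f["pixels"],(0,0),.7).astype(np.float32)
    S=np.minimum(im[...,0],im[...,1]*1.3)  # yellowish brightness
    ex=np.zeros((480,640),bool) if exclude is None else cv2.dilate(exclude.astype(np.uint8),np.ones((5,5))).astype(bool)
    a=np.linspace(0,2*np.pi,60,endpoint=False)
    def val(c,r):
        q=np.array([proj(f,[c[0]+r*np.cos(t),c[1]+r*np.sin(t),z]) for t in a],np.float32)
        v=cv2.remap(S,q[:,:1],q[:,1:],cv2.INTER_LINEAR)[:,0]
        e=ex[q[:,1].round().astype(int),q[:,0].round().astype(int)];return v,e
    def score(c):
        v,e=val(c,.02675);i,e1=val(c,.0215);o,e2=val(c,.032)
        g=np.clip(v-np.maximum(i,o),-20,60);g[e|e1|e2]=0;return g.mean()
    x=np.array(c0,float)
    G=[(score(x+np.array([i,j])*.002),i,j) for i in range(-5,6) for j in range(-5,6)]
    x=x+np.array(max(G)[1:])*.002
    G=[(score(x+np.array([i,j])*.0005),i,j) for i in range(-4,5) for j in range(-4,5)]
    return x+np.array(max(G)[1:])*.0005,1,max(G)[0]
E
python3 -c "
from h import *
locate()"
```

```text
wrist ring [ 0.5435 -0.08  ] 1 26.6071 cruet (array([ 0.554, -0.057]), 0.09, 'off mm', array([10.5, 23. ]))
scene ring [ 0.5425 -0.0815] 1 40.6948 cruet (array([ 0.5535, -0.0565]), 0.09, 'off mm', array([11., 25.]))
top ring [ 0.5465 -0.0855] 1 -0.7483 cruet None
```

Emit:
carry_out([
  [[0.004,-0.014,0.13,-11],[0.004,-0.014,0.13,-11],[0.004,-0.014,0.13,-11],[0.004,-0.014,0.13,-11],[0.004,-0.014,0.13,-11],[0.004,-0.014,0.13,-11],[0.004,-0.014,0.13,-11],[0.004,-0.014,0.13,-11]],
], grip=0.0)

```text
clock: 4.67
position: [0.5731, -0.0178, 0.1234]
tool_rot: [3.139, -0.001, 1.152]
force: [0.3, 0.3, 0.1]
grip_width: -0.0
finger_force: 0.0
```

```bash
python3 - <<'E'
from h import *
s=bot.observe();p=s["position"];y=s["tool_rot"][2];print(p.round(4),s["tool_rot"],s["grip_width"])
f=bot.grab_frame("wrist");save(f,"w2.png",(180,140,460,350),2.8)
f=bot.grab_frame("scene");save(f,"s2.png",(180,160,380,340),4)
c,s_=np.cos(y),np.sin(y)
for n,q in(("stand",(.543,-.081)),("cruet",(.554,-.057))):
    d=np.array(q)-p[:2];print(n,"tool xy",(d@[c,s_]).round(4),(d@[s_,-c]).round(4))
E
```

```text
[ 0.5731 -0.0178  0.1234] [ 3.13889801e+00 -1.42041539e-03  1.15166001e+00] -2.4093865606596598e-05
stand tool xy -0.07 -0.0018
cruet tool xy -0.0436 -0.0015
```

View pics/s2.png

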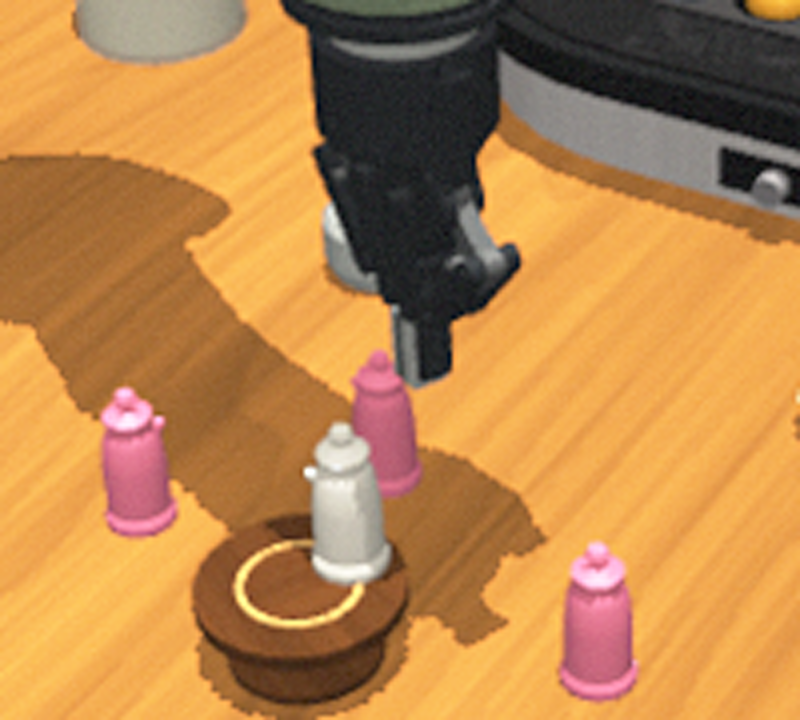

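The scene crop shows the closed fingers behind the cruet on its outer side, with the cruet's foot straddling the ring at the rear edge. The descent is clear.

Emit:
carry_out([
  [[0.002,-0.002,0.02,0],[0.002,-0.002,0.04,0],[0.002,-0.002,0.055,0],[0.002,-0.002,0.065,0],[0.002,-0.002,0.07,0],[0.002,-0.002,0.07,0],[0.002,-0.002,0.07,0],[0.002,-0.002,0.07,0]],
])

```text
clock: 5.43
position: [0.5714, -0.0151, 0.0522]
tool_rot: [3.141, -0.001, 1.152]
force: [-0.4, -0.6, 0.1]
grip_width: 0.0001
finger_force: 0.0
```

```bash
python3 -c "
from h import *
s=bot.observe();print(s['position'],s['tool_rot'],s['force'])
f=bot.grab_frame('scene');print(bot.observe()['position'])
r=[d for d in bot.regions_of(f,'cruet')];print([d['position'] for d in r])"
```

```text
[ 0.57137342 -0.01506539  0.05218764] [ 3.14051694e+00 -5.40543668e-04  1.15192036e+00] [-0.36745543 -0.56715041  0.07132937]
[ 0.57135892 -0.0150663   0.05217177]
[[262.8, 287.2], [330.3, 315.8], [274.2, 269.3], [212.9, 279.6]]
```

Emit:
carry_out([
  [[0,0.001,0.004,0],[0,0.001,0.008,0],[-0.004,0.001,0.008,0],[-0.008,0.001,0.008,0],[-0.011,0.001,0.008,0],[-0.0125,0.001,0.008,0],[-0.014,0.001,0.008,0],[-0.0155,0.001,0.008,0],[-0.017,0.001,0.008,0],[-0.0185,0.001,0.008,0],[-0.02,0.001,0.008,0],[-0.0215,0.001,0.008,0]],
])

```text
clock: 6.53
position: [0.563, -0.0351, 0.0433]
tool_rot: [3.142, -0.0, 1.152]
force: [-0.0, 0.7, 0.5]
grip_width: 0.0001
finger_force: 0.5
```

```bash
python3 -c "
from h import *
s=bot.observe();print(s['position'],s['tool_rot'],s['force'])
f=bot.grab_frame('scene');save(f,'s3.png',(200,210,340,340),5)
locate(('scene',),(.543,-.081),(.552,-.059))"
```

```text
[ 0.5630274  -0.03507002  0.04333244] [ 3.14151314e+00 -9.65541979e-05  1.15215686e+00] [-0.01049647  0.74149481  0.46657486]
scene ring [ 0.5435 -0.0805] 1 39.9457 cruet (array([ 0.5495, -0.0585]), 0.11, 'off mm', array([ 6., 22.]))
```

View pics/s3.png

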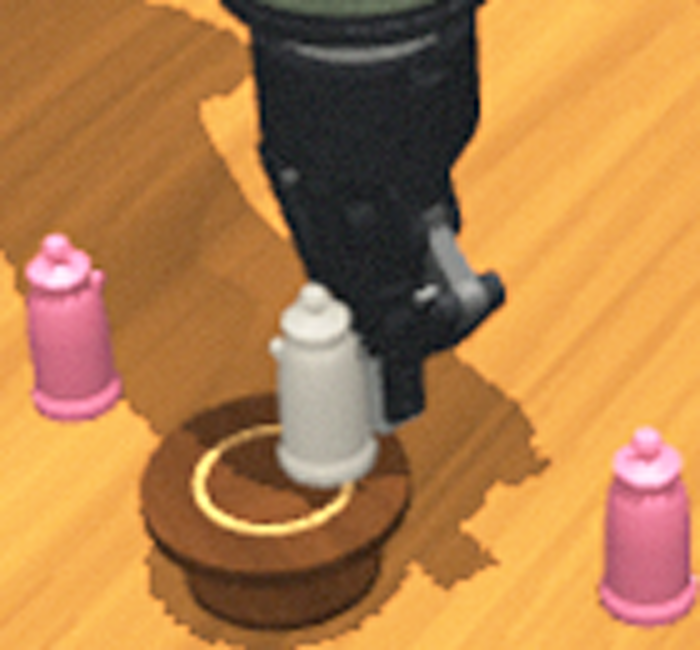

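The crop shows the cruet upright at (325,395), the fingers touching its outer side and a clear lid. I continue.

Emit:
carry_out([
  [[-0.0015,0,0,0],[-0.003,0,0,0],[-0.0045,0,0,0],[-0.006,0,0,0],[-0.0075,0,0,0],[-0.009,0,0,0],[-0.0105,0,0,0],[-0.012,0,0,0],[-0.0135,0,0,0],[-0.015,0,0,0],[-0.0165,0,0,0],[-0.018,0,0,0]],
])

```text
clock: 7.68
position: [0.5556, -0.0517, 0.0433]
tool_rot: [3.142, 0.0, 1.152]
force: [0.2, 1.1, 0.4]
grip_width: -0.0001
finger_force: 0.5
```

```bash
python3 -c "
from h import *
s=bot.observe();print(s['position'],s['tool_rot'],s['force'])
f=bot.grab_frame('scene');save(f,'s4.png',(200,210,340,340),5)
locate(('scene',),(.543,-.081),(.544,-.077))"
```

```text
[ 0.55563385 -0.05165603  0.04332197] [3.14156870e+00 1.82151894e-05 1.15196737e+00] [0.15938548 1.06752138 0.36026981]
scene ring [ 0.5445 -0.082 ] 1 25.6309 cruet (array([ 0.543 , -0.0765]), 0.09, 'off mm', array([-1.5,  5.5]))
```

View pics/s4.png

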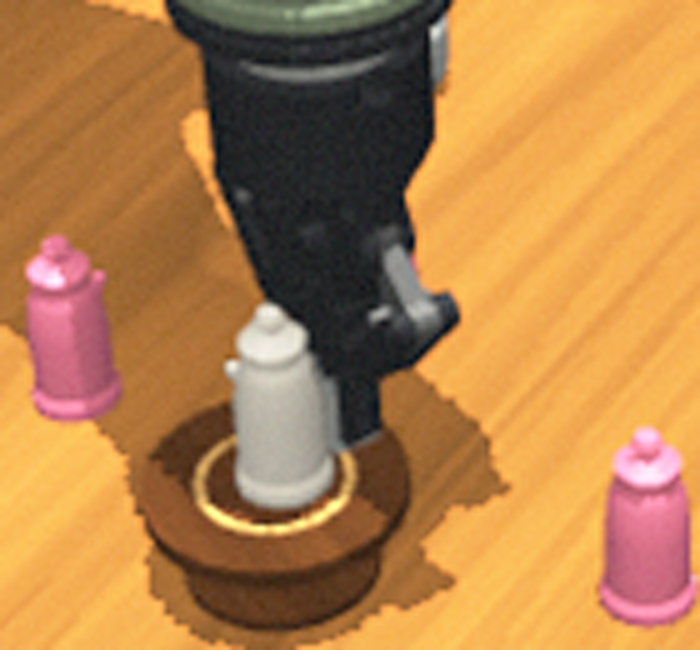

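The cruet is upright with its foot nearly inside the ring (foot about (284,485), ring centre about (275,483)). I make one last 4 mm nudge and then back off.

Emit:
carry_out([
  [[-0.001,0,0,0],[-0.002,0,0,0],[-0.003,0,0,0],[-0.004,0,0,0],[-0.004,0,0,0],[-0.002,0,0,0],[0.005,0,0,0],[0.02,0,0,0],[0.04,0,0,0],[0.06,0,0,0],[0.06,0,0,0],[0.06,0,-0.03,0]],
])

```text
clock: 8.83
position: [0.5781, 0.0053, 0.0695]
tool_rot: [-3.136, 0.003, 1.155]
force: [-0.9, -0.0, -0.7]
grip_width: -0.0001
finger_force: 0.0
```

Emit:
carry_out([
  [[0,0,-0.04,0],[0,0,-0.08,0],[0,0,-0.12,0],[0,0,-0.16,0],[0,0,-0.18,0],[0,0,-0.18,0],[0,0,-0.18,0],[0,0,-0.18,0]],
])

```text
clock: 9.5
position: [0.5797, 0.0038, 0.2526]
tool_rot: [-3.141, 0.0, 1.152]
force: [-0.6, 0.6, 0.2]
grip_width: 0.0001
finger_force: 0.0
```

```bash
python3 -c "
from h import *
s=bot.observe();print(s['position'],s['clock'])
f=bot.grab_frame('scene');g=bot.grab_frame('wrist')
a=cv2.resize(f['pixels'][210:340,200:340],(430,400),interpolation=2);c=proj(g,[.543,-.081,.04]).astype(int);print(c)
y,x=max(c[1]-55,0),c[0]-50;b=cv2.resize(g['pixels'][y:y+110,x:x+100],(364,400),interpolation=2)
cv2.imwrite('pics/s5.png',np.hstack([a,b])[:,:,::-1])
locate(('scene','wrist'),(.543,-.081),(.543,-.08))"
```

```text
[0.5797482  0.00375646 0.25259947] 9.5
[319 291]
scene ring [ 0.544  -0.0815] 1 27.6401 cruet (array([ 0.5415, -0.0795]), 0.09, 'off mm', array([-2.5,  2. ]))
wrist ring [ 0.544 -0.079] 1 22.7904 cruet None
```

View pics/s5.png

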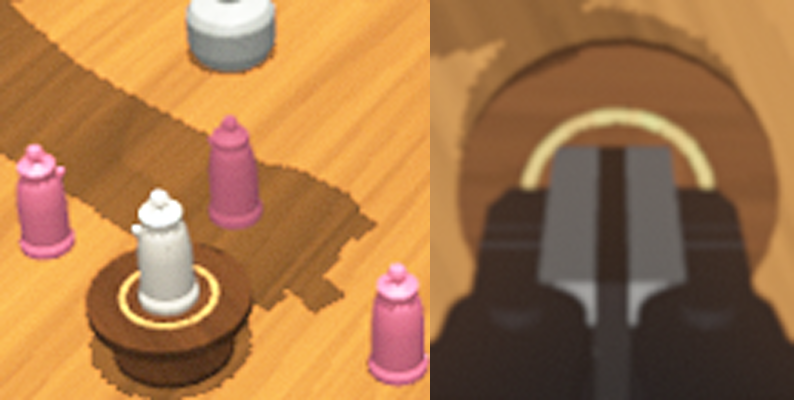

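The cruet stands upright and clear of the hand. Its foot spans columns 138–200 inside the ring at 122–216, centred within about 3 mm.

```bash
python3 -c "
from workcell import bot
print(bot.job_done())"
```

```text
the job is handed in; nothing more can be done
None
```

I nudged the cruet to about 3 mm from the stand's centre (8 mm allowed), upright with its foot inside the pale ring. I then withdrew the hand and handed the job in at about 9.5 s; the hand-in returned no verdict.

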